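Stand the square plaque up in the rack

TASK

Three painted wooden plaques lie back, face down, in the rack at the calligraphy table. Tip the wide one with the square corners up on its lower edge until it stands upright, leaning against the rack's backboard, so that visitors see its face. Tip it in its place without lifting it out of the rack, and leave the round-topped and the narrow plaque lying as they are.

Things in the scene. Friction and masses are not known exactly. Their poses are not given: they have to be found in the camera images.
- rack: Fixed wooden rack. Base 125 x 400 mm, top at z = 12; origin under it, mid-length. y along the rack, x from the backboard outwards (robot is behind it). Backboard face: foot at x = -50, z = 12, 115 tall, leaning back (-x) 7 deg. Lip 6 mm high on the base, x = -28 to -22. Bar, 12 mm dia, along y at x = 22, z = 48; end posts at y = +-193 up to z = 56. Plaques lie on the bar 125 mm apart, any order.
- square_plaque: Loose board to stand up: square corners, 90 wide, 120 high, 12 mm thick, 0.1 kg. Origin mid lower edge, mid-thickness; z up its height, y width, x out of the painted face. Starts face down, 33 deg above horizontal: lower edge on the base at the backboard's foot, free upper edge 38 mm past the bar, 77-87 mm above the table. It pivots on the lower edge; upright, it stays leaning on the backboard.
- round_plaque: Bystander on the rack: like the square plaque (90 wide, 120 high, 12 mm thick, same origin and axes, reclining the same way) but its upper end is a half circle.
- narrow_plaque: Bystander on the rack: like the square plaque (120 high, 12 mm thick, square corners, same origin and axes, reclining the same way) but only 50 mm wide.
Not all that is in view belongs to the job. Leave any red look-alike of the square_plaque alone.

How it is judged:
At the end, for the whole second after the job is handed in: The square-cornered plaque stands in the rack within about 12 degrees of vertical and facing out within about 15 degrees, its lower edge on the base at the foot of the backboard (to about 20 mm) and within 30 mm of where it was, at rest and let go (angle between square_plaque's own z axis and vertical below 0.22 rad and angle between the x axis of square_plaque and the x axis of rack, either way round below 0.27 rad and x of square_plaque in the frame of rack between -0.062 and -0.022 m and z of square_plaque in the frame of rack between 0.004 and 0.024 m and distance of square_plaque from where it was at the start of the episode below 0.03 m and linear speed of square_plaque below 0.02 m/s and angular speed of square_plaque below 0.1 rad/s); the robot touches nothing.
It fails at once if the round-topped or the narrow plaque is shifted by more than 20 mm or tipped up by more than about 10 degrees (distance of any of round_plaque, narrow_plaque from where it was at the start of the episode above 0.02 m or angle between any of round_plaque, narrow_plaque's own z axis and vertical below 0.8 rad).
It fails at once if the square plaque is lifted out: its lower edge rises to more than 50 mm above the table (height (world z) of square_plaque above 0.05 m).
It also fails if it takes over 38 s, if anything falls off the work surface, if the arm or the gripper's body presses on something with over 40 N, if the wrist force passes 120 N, or if a joint passes its speed limit or range.

ROBOT

A 7-joint arm with a two-finger parallel gripper is mounted at the origin on the work surface. World frame = base frame: x ahead of the robot, y to its left, z up, the work surface at z = 0. Lengths are in m, angles in rad, forces in N, time in s.
With the tool pointing down it reaches from about 0.4 to 0.875 m from the base axis. Payload 19.3 kg.
Tool frame: the origin (TCP) lies midway between the tips of the shut fingers; the grasp point (between the pads) lies 19 mm behind it; z points along the fingers, y is the line along which they close (so a half turn about z gives the same grasp; the last joint's range is limited). The gripper opens to 85 mm and grips with 20 to 120 N. Pads are 22 mm wide; open, the fingers measure 114 mm over their backs; the gripper's body (76 mm by 85 mm) begins 54 mm behind the grasp point. The pads swing forward as they close: fully open they stand 13 mm farther back than shut.
Start: joints at [-0.07, 0.521, -0.036, 1.599, 0.021, 1.021, -0.113], TCP at [0.625, -0, 0.231] pointing down, gripper open.
Joint ranges: [-2.91, 2.91], [-0.3, 2.13], [-1.5, 1.42], [0.17, 2.43], [-1.26, 4.41], [0.16, 1.93], [-2.52, 2.52]. Speed limits (rad/s): [1.89, 1.89, 2.39, 2.39, 3.01, 3.01, 3.01].

INTERFACE

Orientations are given as [roll, pitch, yaw] about the fixed x, y, z axes, in that order (R = Rz(yaw) Ry(pitch) Rx(roll)).
In Python, from workcell import sensors, get_image, robot, spotter gives the robot as it stands.
- The arm moves only by the tool send_rows, never from a script. Its argument "deltas" is one flat list of numbers, 7 for each row, row after row: the finger opening in cm, from 0 to 8.54, then the shift along the tool's x, y, z in cm, then the turn, a rotation vector about the tool's x, y, z in rad. In form: [grip, x, y, z, rx, ry, rz, grip, x, y, z, rx, ry, rz, ...]. A call has 1 to 20 rows; each row is the pose to reach, as a shift and turn from the pose commanded when the call began, along the tool's axes at that moment; what a row does not reach only later rows make up. A row lasts 1/10 s, in which the tool goes at most 50 mm and 8.59 degrees, less where a joint would pass 70% of its speed; a pose out of reach is approached as far as the arm can. A call with a gripper value outside its range is refused whole. The fingers move at their own pace and stop on an object; "grip_force" is the grip in N (left out, the last holds). Time passes only in rows, so rows that repeat a pose let the fingers close. It gives the time, the measured TCP pose, the force, the opening and the grip force at its end, in the units of the state.
- sensors.read_state(): the state, without advancing time (a new reading comes with each control period).
- get_image(name): name is "scene" or "side" or "wrist"; returns a dict with "color" (480x640x3 uint8, red, green, blue), "mtx" (3x3 intrinsics, pixels), "R" (3x3) and "t" (3): a world point X has camera coordinates R X + t. Camera axes: x right, y down, z forward; pixel columns grow to the right and rows downward; lengths in m; the calibration is good to about 2 mm. The wrist camera is an equidistant fisheye: a pixel r from the principal point sees the ray r / f radians off the axis. A picture is of the moment at which its call begins. There is no depth.
- robot.hand_in(): hands the job in; it is judged then, once.
Trained networks look in a picture, given as the dict that the camera call returned (one of the last four; its "shot" number tells which), for a name from the list of things; names that differ only in an ending like _2 or _b are one class to them, and where a whole thing is asked for, a point or a joint stands for the part that bears it (a point fixed in the world has none). Each returns a list of dicts, best first, with "p" (0 to 1); they miss things now and then, are a little off and sometimes report something else, mostly with a low value. They report only what shows in the picture. A call takes as long as a camera call. They do not tell look-alikes from the thing itself.
- spotter.boxes_of(picture, target): "location" ([x, y, z] in m, in the coordinates of the camera as it stood for that picture, good to about 4 mm: the middle of the surface that is visible of it).
The state is a dict: "t": time; "qpos": joint angles; "joint_vel": joint speeds; "joint_torque": joint torques, N m; "tcp_pos": TCP position; "ee_rot": TCP orientation; "force": force on the tool from outside, world axes, zero at the start; "ft_torque": the same for the moment, N m; "grip_width": finger opening in m; "grip_force": force on a finger pad.
Only numpy, scipy, OpenCV 4.12 (cv2) and the standard library are available. Lean on these libraries where they do the work, as an engineer would, in place of code of your own. Each camera call takes 0.05 s, during which the arm holds its last target. There are 200 camera calls.

## Working session

There is one attempt and no reset: what is moved stays moved. The work goes in short steps, Python scripts to look and compute and a tool call to move; the robot and the scene stay as the last step left them, time stands still between calls to the robot, and variables do not carry over. Pictures are saved under pics/ and viewed, at most 10 in all, crops included, and the job is handed in when it is done.

Besides the shell and the picture viewer there is one more tool, called after "Request:" as name(argument=value, ...) on one line, values as JSON. send_rows: Moves the arm, as the interface text tells. Its arguments: {"type":"object","properties":{"deltas":{"type":"array"},"grip_force":{"type":"number"}},"required":["deltas"]}

```bash
mkdir -p pics; cat > h.py <<'E'
import numpy as np,cv2
from workcell import sensors,get_image,robot,spotter
def snap(n,f=None):
    p=get_image(n)
    if f: cv2.imwrite('pics/'+f,p['color'][:,:,::-1])
    return p
def w(p,x): return np.array(p['R']).T@(np.array(x)-np.array(p['t']))
def proj(p,X):
    c=np.array(p['R'])@np.array(X)+p['t']; u=np.array(p['mtx'])@c; return u[:2]/u[2]
E
python3 - <<'E'
from h import *
np.set_printoptions(precision=4,suppress=True)
a=[]
for n in ['scene','side']:
    p=snap(n,n+'.png'); a.append(p['color'])
    print(n,'cam',w(p,[0,0,0]))
    for o in ['rack','square_plaque','round_plaque','narrow_plaque']:
        for d in spotter.boxes_of(p,o):
            X=w(p,d['location']); print(o,round(d['p'],2),X,proj(p,X))
cv2.imwrite('pics/both.png',cv2.resize(np.hstack(a),(800,300))[:,:,::-1])
s=sensors.read_state();print(s)
E
```

```text
scene cam [0.9656 0.4265 0.9162]
rack 0.89 [0.5332 0.0054 0.0417] [311.9316 218.8508]
square_plaque 0.92 [ 0.8327 -0.2008  0.0109] [115.5753 269.9266]
square_plaque 0.67 [0.3207 0.1809 0.0097] [454.5773 209.0611]
square_plaque 0.55 [ 0.5473 -0.245   0.0682] [210.9816 145.7734]
round_plaque 0.85 [0.5912 0.0164 0.0509] [294.4886 239.5499]
narrow_plaque 0.82 [ 0.5464 -0.1     0.0423] [265.829  192.7704]
side cam [ 0.4381 -0.9127  0.7617]
rack 0.68 [ 0.4963 -0.1897  0.0439] [303.6983 317.0547]
square_plaque 0.93 [0.321  0.1702 0.0141] [215.3299 229.7123]
square_plaque 0.89 [ 0.8238 -0.2205  0.0147] [473.9057 320.0431]
square_plaque 0.84 [ 0.5268 -0.2443  0.0617] [323.7564 329.4369]
round_plaque 0.82 [ 0.5861 -0.008   0.0533] [334.9751 250.3377]
narrow_plaque 0.81 [ 0.5538 -0.1226  0.0578] [328.287  284.9993]
{'t': 0.5, 'qpos': array([-0.0702,  0.5214, -0.0363,  1.5996,  0.0212,  1.0211, -0.1128]), 'joint_vel': array([ 0.0015, -0.0002,  0.0005,  0.0003,  0.0006, -0.0019,  0.    ]), 'joint_torque': array([  0.001 , -92.6277,   1.9782, -37.005 ,   0.018 ,   0.0026,
        -0.0001]), 'tcp_pos': array([ 0.625 , -0.    ,  0.2313]), 'ee_rot': array([-3.1415,  0.    ,  1.5708]), 'force': array([-0.2764, -0.6989, -0.3123]), 'ft_torque': array([-0.0046, -0.0286,  0.0055]), 'grip_force': 0.0, 'grip_width': 0.08548345268810478}
```

View pics/scene.png

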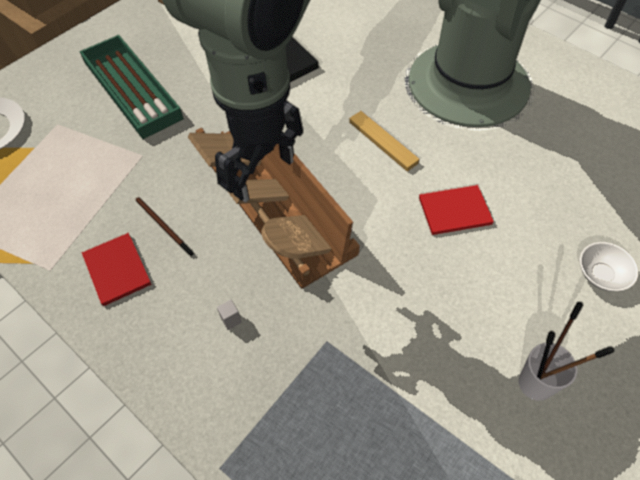

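View pics/side.png

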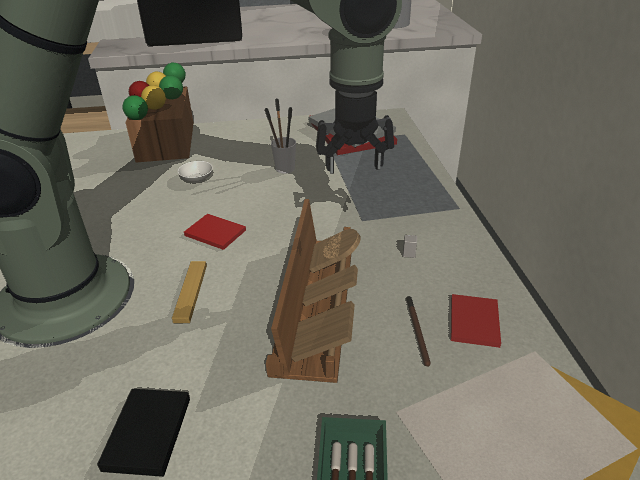

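Candidates for the square plaque: red boards at scene (115,270) and (455,209), which are flat on the table and so decoys, and the wooden wide one in the rack at scene (211,146) / side (324,329). The last fits. Next I fit the rack pose and confirm it in one crop.

```bash
cat >> h.py <<'E'
def rackT(x,y,a):
    c,s=np.cos(a),np.sin(a)
    return lambda P: np.array([x+c*P[0]-s*P[1],y+s*P[0]+c*P[1],P[2]])
def lines(yc):
    L=[]
    def q(pts,col): L.extend([(pts[i],pts[(i+1)%len(pts)],col) for i in range(len(pts))])
    q([(-.0625,-.2,.012),(.0625,-.2,.012),(.0625,.2,.012),(-.0625,.2,.012)],(0,255,255))
    t=np.radians(7);tx=-.05-.115*np.sin(t);tz=.012+.115*np.cos(t)
    q([(-.05,-.2,.012),(-.05,.2,.012),(tx,.2,tz),(tx,-.2,tz)],(255,0,0))
    o=np.array([-.046,0,.017]);u=np.array([np.cos(.576),0,np.sin(.576)]);n=np.array([-np.sin(.576),0,np.cos(.576)])
    for y,hw in yc:
        b=o+.006*n+[0,y,0]; e=np.array([0,hw,0])
        q([b-e,b+e,b+e+.12*u,b-e+.12*u],(0,255,0))
    return L
E
python3 - <<'E'
from h import *
from scipy.optimize import least_squares
m={-.125:[(.5473,-.245),(.5268,-.2443)],0:[(.5464,-.1),(.5538,-.1226)],.125:[(.5912,.0164),(.5861,-.008)]}
def f(v):
    T=rackT(*v); return np.concatenate([T((.001,k,0))[:2]-z for k,l in m.items() for z in l])
r=least_squares(f,[.55,-.1,-.2]);print(r.x,r.fun.round(3))
T=rackT(*r.x)
out=[]
for n,c in [('side',(250,190,140,210)),('scene',(170,110,200,190))]:
    p=snap(n); im=cv2.resize(p['color'][:,:,::-1],None,fx=4,fy=4)
    for a,b,col in lines([(-.125,.045),(0,.025),(.125,.045)]):
        cv2.line(im,*[tuple(int(t) for t in proj(p,T(q))*4+1.5) for q in (a,b)],col,1)
    x,y,W,H=c; cr=im[4*y:4*(y+H),4*x:4*(x+W)]
    out.append(cv2.resize(cr,(400,int(400*H/W))))
H=600;out=[cv2.copyMakeBorder(o,0,max(0,H-len(o)),0,0,0)[:H] for o in out]
cv2.imwrite('pics/ov.png',np.hstack(out))
E
```

```text
[ 0.55762083 -0.11704697 -0.20445647] [-0.014  0.005  0.006  0.005  0.012 -0.017  0.005  0.005 -0.007 -0.011
 -0.002  0.013]
```

View pics/ov.png

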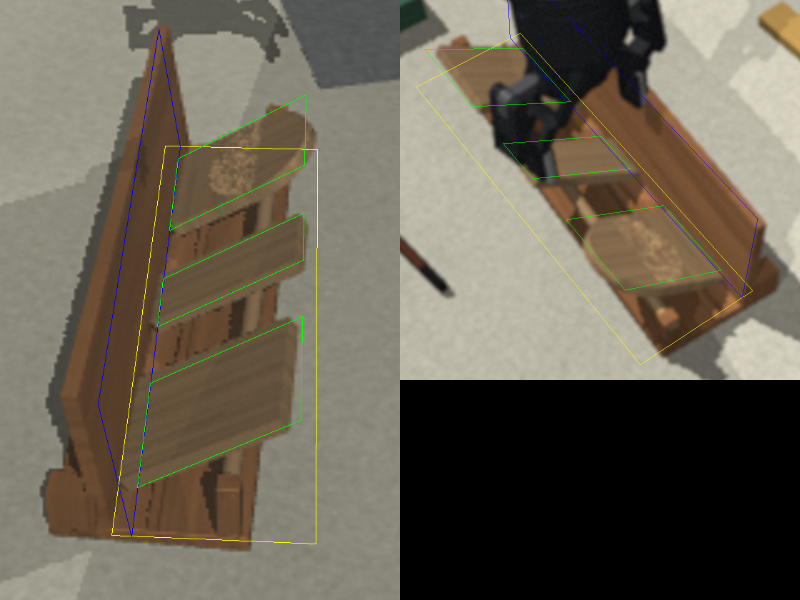

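```bash
python3 - <<'E'
from h import *
from scipy.optimize import least_squares
o=np.array([-.046,0,.017]);u=np.array([np.cos(.576),0,np.sin(.576)]);n=np.array([-np.sin(.576),0,np.cos(.576)])
def C(y,k): return o+.006*n+k*.12*u+[0,y,0]
t=np.radians(7);tx=-.05-.115*np.sin(t);tz=.012+.115*np.cos(t)
ps,pc=snap('side'),snap('scene')
S=[((298,320),lambda a,b:C(a+.045,1)),((290,432),lambda a,b:C(a-.045,1)),((135,487),lambda a,b:C(a-.045,0)),((152,381),lambda a,b:C(a+.045,0)),
((304,213),lambda a,b:C(b+.025,1)),((303,262),lambda a,b:C(b-.025,1)),((158,327),lambda a,b:C(b-.025,0)),((250,550),lambda a,b:(.0625,-.2,0)),((160,28),lambda a,b:(tx,.2,tz)),((62,400),lambda a,b:(tx,-.2,tz))]
K=[((363,222),lambda a,b:(tx,.2,tz)),((262,355),lambda a,b:(.0625,.2,0))]
def f(v):
    T=rackT(*v[:3]); r=[]
    for c,g in S: r.append(proj(ps,T(g(*v[3:])))-(np.array(c)/2.857+[250,190]))
    for c,g in K: r.append(proj(pc,T(g(*v[3:])))-(np.array(c)/2+[170,110]))
    return np.concatenate(r)
r=least_squares(f,[.55,-.1,-.2,-.125,0],loss='soft_l1');print(r.x.round(4));print(f(r.x).reshape(-1,2).round(1).tolist())
T=rackT(*r.x[:3]);out=[]
for p,c in [(ps,(250,190,140,210)),(pc,(170,110,200,190))]:
    im=cv2.resize(p['color'][:,:,::-1],None,fx=4,fy=4)
    for a,b,col in lines([(r.x[3],.045),(r.x[4],.025),(.125,.045)]):
        cv2.line(im,*[tuple(int(t) for t in proj(p,T(q))*4+1.5) for q in (a,b)],col,1)
    x,y,W,H=c; out.append(cv2.resize(im[4*y:4*(y+H),4*x:4*(x+W)],(400,int(400*H/W))))
out=[cv2.copyMakeBorder(o,0,max(0,600-len(o)),0,0,0)[:600] for o in out]
cv2.imwrite('pics/ov2.png',np.hstack(out))
E
```

```text
[ 0.5564 -0.1131 -0.2159 -0.1311 -0.0051]
[[-0.5, -0.5], [1.0, -3.2], [-2.0, 0.5], [-2.6, 1.1], [-1.3, 0.3], [-1.5, -0.3], [-1.8, -0.2], [20.1, 0.5], [-0.5, -1.1], [10.1, -0.7], [-1.6, -0.2], [-10.0, 8.9]]
```

View pics/ov2.png

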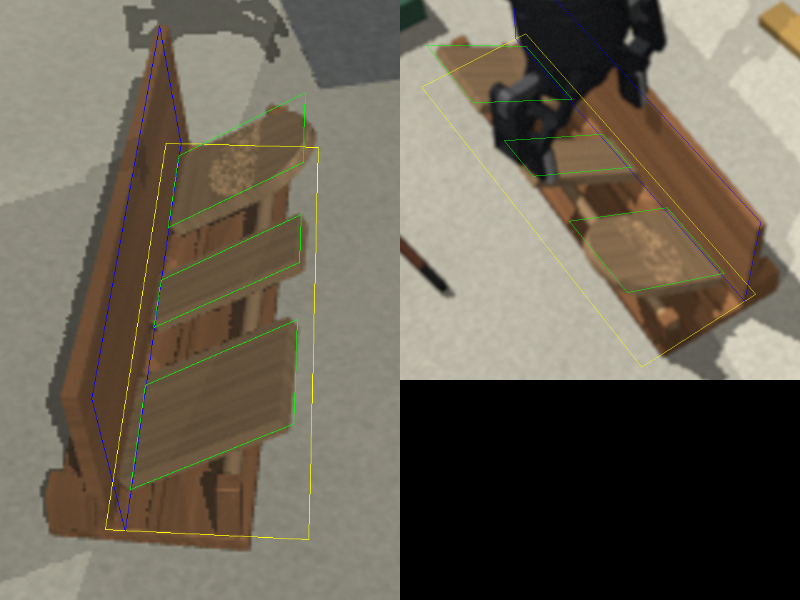

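Request:
send_rows(deltas=[0,-9,3,0,0,0,0.12,0,-18,6,0,0,0,0.24,0,-27,10,0,0,0,0.24,0,-27,10,0,0,0,0.24,0,-27,10,0,0,0,0.24,0,-27,10,0,0,0,0.24,0,-27,10,0,0,0,0.24,0,-27,10,0,0,0,0.24,0,-27,10,0,0,0,0.24])

```text
t: 1.6
tcp_pos: [0.7251, -0.2689, 0.2312]
ee_rot: [-3.141, -0.001, 1.332]
force: [0.7, 1.0, 0.0]
grip_width: 0.0001
grip_force: 0.0
```

```bash
python3 - <<'E'
from h import *
out=[]
for n,c in [('side',(250,190,140,210)),('scene',(170,110,200,190))]:
    p=snap(n); x,y,W,H=c
    print(n, [(o,round(d['p'],2),w(p,d['location']).round(3)) for o in ['rack','square_plaque','round_plaque','narrow_plaque'] for d in spotter.boxes_of(p,o)])
    out.append(cv2.resize(p['color'][y:y+H,x:x+W,::-1],(400,int(400*H/W)),interpolation=cv2.INTER_CUBIC))
out=[cv2.copyMakeBorder(o,0,max(0,600-len(o)),0,0,0)[:600] for o in out]
cv2.imwrite('pics/c3.png',np.hstack(out))
E
```

```text
side [('rack', 0.74, array([ 0.499, -0.189,  0.047])), ('square_plaque', 0.86, array([0.324, 0.171, 0.013])), ('square_plaque', 0.66, array([ 0.523, -0.245,  0.059])), ('square_plaque', 0.63, array([ 0.825, -0.219,  0.013])), ('round_plaque', 0.97, array([ 0.587, -0.008,  0.052]))]
scene [('rack', 0.67, array([ 0.523, -0.063,  0.052])), ('square_plaque', 0.65, array([ 0.532, -0.229,  0.057])), ('square_plaque', 0.62, array([0.321, 0.183, 0.011])), ('round_plaque', 0.73, array([0.59 , 0.011, 0.048])), ('narrow_plaque', 0.9, array([ 0.562, -0.106,  0.053]))]
```

View pics/c3.png

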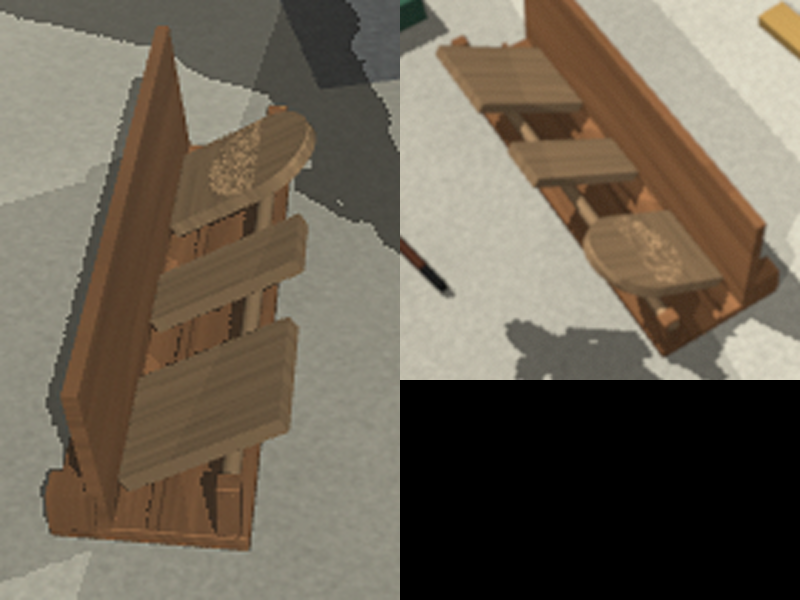

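The square plaque (side crop (120–297, 320–490), scene crop (440–580, 45–110)) is the wide, square-cornered one at the -y end of the rack. The corners are clear, so I refit the pose from them.

```bash
python3 - <<'E'
from h import *
from scipy.optimize import least_squares
o=np.array([-.046,0,.017]);u=np.array([np.cos(.576),0,np.sin(.576)]);n=np.array([-np.sin(.576),0,np.cos(.576)])
def C(y,k): return o+.006*n+k*.12*u+[0,y,0]
t=np.radians(7);tx=-.05-.115*np.sin(t);tz=.012+.115*np.cos(t)
ps,pc=snap('side'),snap('scene')
sq=lambda s,k:(lambda a,b:C(a+s*.045,k)); na=lambda s,k:(lambda a,b:C(b+s*.025,k))
S=[((296,322),sq(1,1)),((288,428),sq(-1,1)),((122,478),sq(-1,0)),((143,378),sq(1,0)),((304,218),na(1,1)),((300,264),na(-1,1)),((152,320),na(-1,0)),((163,272),na(1,0)),((168,32),lambda a,b:(tx,.2,tz)),((78,398),lambda a,b:(tx,-.2,tz))]
K=[((38,46),sq(-1,1)),((83,107),sq(1,1)),((182,103),sq(1,0)),((130,47),sq(-1,0)),((110,143),na(-1,1)),((136,181),na(1,1)),((238,176),na(1,0)),((225,140),na(-1,0)),((352,229),lambda a,b:(tx,.2,tz))]
def f(v):
    T=rackT(*v[:3]); r=[]
    for c,g in S: r.append(proj(ps,T(g(*v[3:])))-(np.array(c)/2.857+[250,190]))
    for c,g in K: r.append(proj(pc,T(g(*v[3:])))-(np.array(c)/2+[170,110]))
    return np.concatenate(r)
r=least_squares(f,[.55,-.1,-.2,-.125,0],loss='soft_l1');print(r.x.round(4));print(f(r.x).reshape(-1,2).round(1).tolist())
T=rackT(*r.x[:3]); a=r.x[3]
print('pivot',T((-.046,a,.017)),'free edge mid low',T(o-.006*n+.12*u+[0,a,0]),'top',T(C(a,1)),'final top',T((-.06,a,.135)))
E
```

```text
[ 0.556  -0.1157 -0.2522 -0.1222  0.0054]
[[-1.2, -3.0], [-1.7, -4.0], [-0.1, -0.0], [-0.4, -0.9], [-0.6, -3.3], [-0.7, -3.1], [0.5, -1.0], [-0.1, -0.6], [0.1, -2.3], [0.2, -0.1], [-2.2, -0.6], [-2.7, -1.5], [-2.0, -0.3], [1.9, 0.3], [-1.3, 0.6], [-0.7, -0.1], [-1.4, -1.3], [-8.5, -0.2], [0.1, -1.6]]
pivot [ 0.4810042  -0.22253128  0.017     ] free edge mid low [ 0.58162269 -0.24846074  0.07732896] top [ 0.57529339 -0.24682967  0.08739273] final top [ 0.46744713 -0.21903761  0.135     ]
```

Request:
send_rows(deltas=[0,-0.4,-2,2,0.12,0,0,0,-0.8,-5,5,0.25,0,0,0,-1.2,-8,8,0.38,0,0,0,-1.6,-9.7,12.1,0.5,0,0,0,-1.6,-9.7,12.1,0.5,0,0,0,-1.6,-9.7,12.1,0.5,0,0,0,-1.6,-9.7,12.1,0.5,0,0,0,-1.6,-9.7,12.1,0.5,0,0])

```text
t: 3.0
tcp_pos: [0.6287, -0.263, 0.1144]
ee_rot: [-2.649, 0.0, 1.331]
force: [-0.1, -0.8, 0.4]
grip_width: -0.0001
grip_force: 0.0
```

```bash
python3 - <<'E'
from h import *
from scipy.spatial.transform import Rotation as Ro
s=sensors.read_state();print(s['tcp_pos'],s['ee_rot'])
print(Ro.from_euler('xyz',s['ee_rot']).as_matrix().round(3))
a=-.252;d=s['tcp_pos']-[.556,-.1157,0]
print('local',np.cos(a)*d[0]+np.sin(a)*d[1],-np.sin(a)*d[0]+np.cos(a)*d[1],d[2])
p=snap('side');cv2.imwrite('pics/s4.png',cv2.resize(p['color'][180:420,220:480,::-1],(650,600)))
E
```

```text
[ 0.62874751 -0.26296914  0.11440276] [-2.64929038e+00  3.75029002e-04  1.33082915e+00]
[[ 0.238  0.856 -0.459]
 [ 0.971 -0.21   0.112]
 [-0.    -0.473 -0.881]]
local 0.1071701072961804 -0.12447878418554173 0.11440275521875042
```

View pics/s4.png

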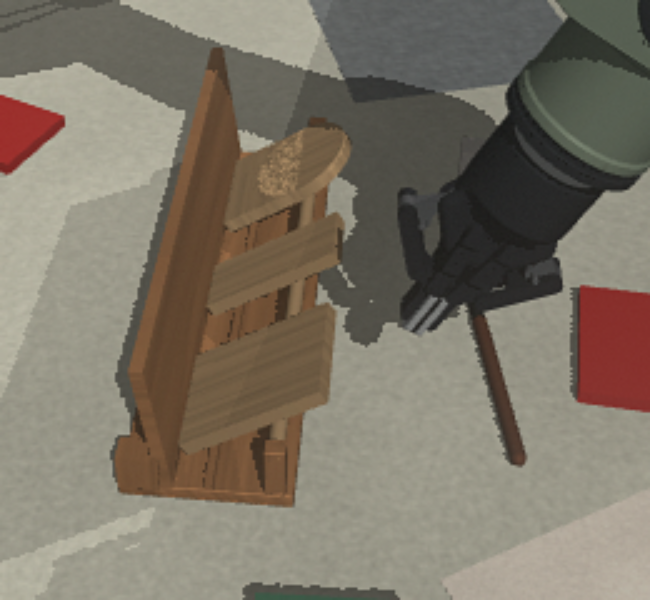

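Request:
send_rows(deltas=[0,0.2,0.4,3,0,0,0,0,0.2,0.8,6,0,0,0,0,0.2,0.8,6,0,0,0,0,0.2,0.4,6.3,0,0,0,0,0.2,-0.1,6.5,0,0,0,0,0.2,-0.5,6.7,0,0,0,0,0.2,-0.9,6.9,0,0,0,0,0.2,-0.9,6.9,0,0,0,0,0.2,-0.9,6.9,0,0,0])

```text
t: 3.95
tcp_pos: [0.5878, -0.2508, 0.0544]
ee_rot: [-2.642, 0.0, 1.331]
force: [-0.0, 0.1, 0.4]
grip_width: -0.0002
grip_force: 0.0
```

```bash
cat >> h.py <<'E'
def loc():
    s=sensors.read_state();a=-.252;d=s['tcp_pos']-[.556,-.1157,0]
    print('local',np.round([np.cos(a)*d[0]+np.sin(a)*d[1],-np.sin(a)*d[0]+np.cos(a)*d[1],d[2]],4),s['force'].round(1),s['t'])
E
python3 - <<'E'
from h import *
loc()
p=snap('side');cv2.imwrite('pics/s5.png',cv2.resize(p['color'][180:420,220:480,::-1],(650,600)))
E
```

```text
local [ 0.0645 -0.1229  0.0544] [-0.   0.1  0.4] 3.95
```

View pics/s5.png

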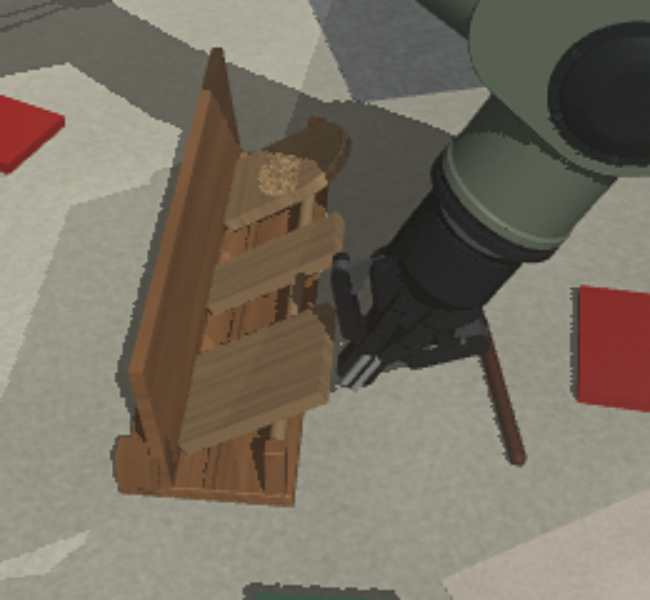

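Request:
send_rows(deltas=[0,0,-0.35,0.1,0,0,0,0,0,-0.65,0.2,0,0,0,0,0,-0.9,0,0,0,0,0,0,-1.2,-0.1,0,0,0,0,0,-1.5,-0.2,0,0,0,0,0,-1.8,-0.4,0,0,0,0,0,-2.1,-0.6,0,0,0,0,0,-2.4,-0.7,0,0,0,0,0,-2.7,-0.9,0,0,0,0,0,-2.9,-1,0,0,0,0,0,-2.9,-1,0,0,0])

```text
t: 5.1
tcp_pos: [0.5675, -0.2459, 0.0771]
ee_rot: [-2.642, 0.0, 1.331]
force: [0.5, 0.6, 0.3]
grip_width: 0.0002
grip_force: 0.2
```

```bash
python3 - <<'E'
from h import *
loc()
p=snap('side');cv2.imwrite('pics/s6.png',cv2.resize(p['color'][180:420,220:480,::-1],(650,600)))
E
```

```text
local [ 0.0436 -0.1232  0.0771] [0.5 0.6 0.3] 5.1
```

View pics/s6.png

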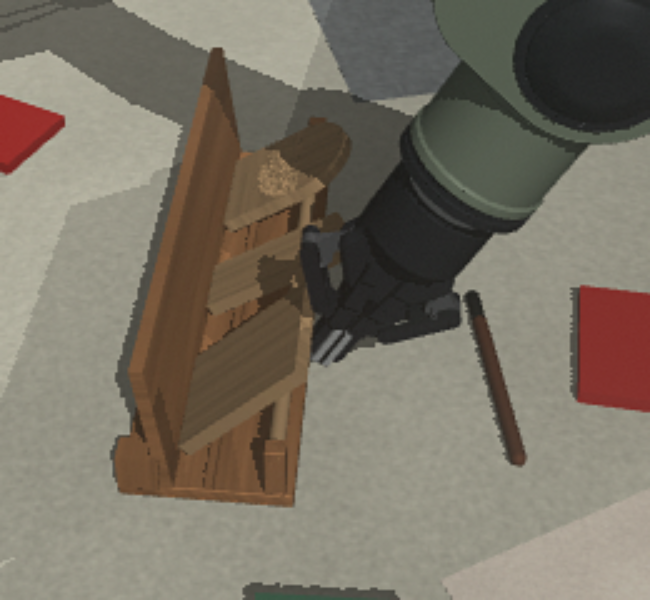

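Request:
send_rows(deltas=[0,0,-0.5,-0.15,0,0,0,0,0,-1,-0.3,0,0,0,0,0,-1.4,-0.4,0,0,0,0,0,-2,-0.5,0,0,0,0,0,-2.5,-0.6,0,0,0,0,0,-3.1,-0.65,0,0,0,0,0,-3.6,-0.7,0,0,0,0,0,-4.1,-0.7,0,0,0,0,0,-4.5,-0.7,0,0,0,0,0,-5,-0.6,0,0,0,0,0,-5.4,-0.6,0,0,0,0,0,-5.8,-0.5,0,0,0,0,0,-5.8,-0.5,0,0,0])

```text
t: 6.45
tcp_pos: [0.5201, -0.2344, 0.1092]
ee_rot: [-2.642, 0.0, 1.331]
force: [0.8, 0.9, -0.1]
grip_width: 0.0003
grip_force: 0.0
```

```bash
python3 - <<'E'
from h import *
loc()
p=snap('side');cv2.imwrite('pics/s7.png',cv2.resize(p['color'][180:420,220:480,::-1],(650,600)))
E
```

```text
local [-0.0052 -0.1239  0.1092] [ 0.8  0.9 -0.1] 6.45
```

View pics/s7.png

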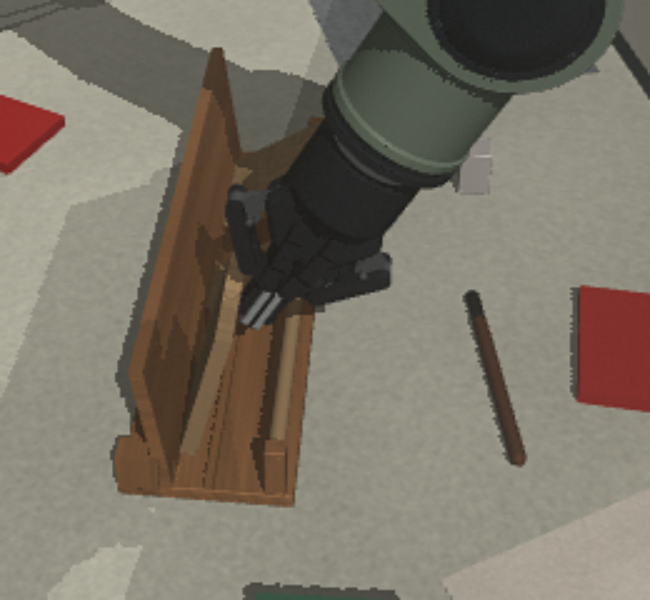

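Request:
send_rows(deltas=[0,0,-0.4,0.1,0,0,0,0,0,-0.8,0.2,0,0,0,0,0,-1.2,0.35,0,0,0,0,0,-1.6,0.5,0,0,0,0,0,-2,0.65,0,0,0,0,0,-2.4,0.8,0,0,0,0,0,-2.7,0.9,0,0,0,0,0,-2.7,0.9,0,0,0])

```text
t: 7.3
tcp_pos: [0.4929, -0.2277, 0.1142]
ee_rot: [-2.642, 0.0, 1.331]
force: [-0.6, -0.1, -0.3]
grip_width: -0.0002
grip_force: 0.0
```

```bash
python3 - <<'E'
from h import *
loc()
p=snap('side');cv2.imwrite('pics/s8.png',cv2.resize(p['color'][180:420,220:480,::-1],(650,600)))
E
```

```text
local [-0.0331 -0.1242  0.1142] [-0.6 -0.1 -0.3] 7.3
```

View pics/s8.png

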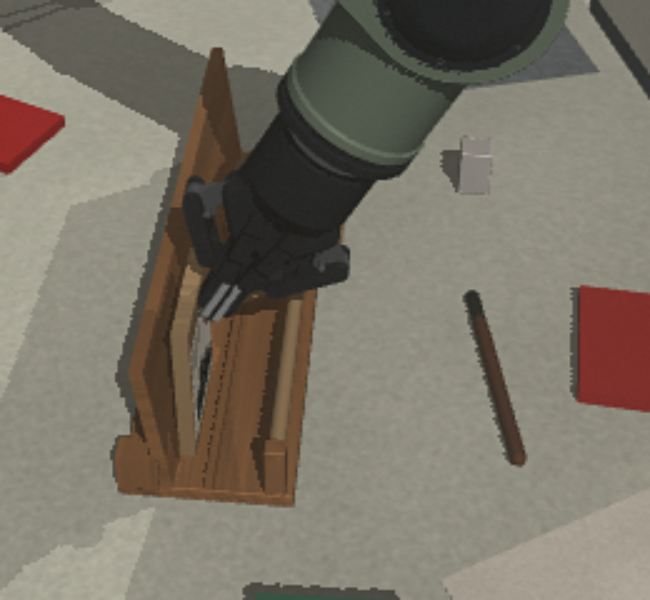

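Request:
send_rows(deltas=[0,0,-0.2,0.1,0,0,0,0,0,-0.4,0.2,0,0,0,0,0,-0.6,0.25,0,0,0,0,0,-0.8,0.3,0,0,0,0,0,-0.8,0.3,0,0,0])

```text
t: 7.85
tcp_pos: [0.4848, -0.2257, 0.1153]
ee_rot: [-2.642, 0.0, 1.331]
force: [0.5, -0.0, 0.3]
grip_width: 0.0001
grip_force: 0.0
```

Request:
send_rows(deltas=[0,0,-0.15,0.05,0,0,0,0,0,-0.3,0.1,0,0,0,0,0,-0.3,0.1,0,0,0])

```text
t: 8.15
tcp_pos: [0.4819, -0.225, 0.1158]
ee_rot: [-2.642, 0.0, 1.331]
force: [0.6, 0.0, -1.0]
grip_width: 0.0
grip_force: 0.0
```

```bash
python3 - <<'E'
from h import *
loc()
a=-.252
for n in ['side','scene','wrist']:
    p=snap(n,n+'z.png')
    for d in spotter.boxes_of(p,'square_plaque'):
        X=w(p,d['location']);e=X-[.556,-.1157,0]
        print(n,round(d['p'],2),X.round(3),'loc',np.round([np.cos(a)*e[0]+np.sin(a)*e[1],-np.sin(a)*e[0]+np.cos(a)*e[1],e[2]],3))
E
```

```text
local [-0.0445 -0.1243  0.1158] [ 0.6  0.  -1. ] 8.15
side 0.66 [ 0.467 -0.245  0.087] loc [-0.054 -0.148  0.087]
side 0.62 [0.322 0.172 0.01 ] loc [-0.298  0.22   0.01 ]
side 0.55 [ 0.824 -0.218  0.013] loc [ 0.285 -0.033  0.013]
scene 0.88 [0.324 0.183 0.011] loc [-0.299  0.232  0.011]
scene 0.8 [ 0.482 -0.203  0.074] loc [-0.05  -0.103  0.074]
scene 0.75 [ 0.834 -0.201  0.011] loc [ 0.29  -0.014  0.011]
wrist 0.66 [ 0.481 -0.203  0.096] loc [-0.051 -0.103  0.096]
```

Request:
send_rows(deltas=[0,0,0.1,-0.3,0,0,0,0,0,0.3,-0.8,0,0,0,0,0,0.6,-1.5,0,0,0,0,0,1,-2.5,0,0,0,0,0,2,-4,0,0,0,0,0,4,-7,0,0,0,0,0,7,-10,0,0,0,0,0,10,-13,0,0,0,0,0,10,-13,0,0,0,0,0,10,-13,0,0,0,0,0,10,-13,0,0,0])

```text
t: 9.55
tcp_pos: [0.627, -0.2606, 0.1817]
ee_rot: [-2.64, 0.0, 1.331]
force: [1.6, -0.3, 0.5]
grip_width: -0.0002
grip_force: 0.0
```

```bash
python3 - <<'E'
from h import *
loc()
a=-.252
T=rackT(.556,-.1157,a)
for n in ['side','scene']:
    p=snap(n,n+'y.png')
    for o in ['square_plaque','round_plaque','narrow_plaque']:
      for d in spotter.boxes_of(p,o):
        X=w(p,d['location']);e=X-[.556,-.1157,0]
        print(n,o,round(d['p'],2),'loc',np.round([np.cos(a)*e[0]+np.sin(a)*e[1],-np.sin(a)*e[0]+np.cos(a)*e[1],e[2]],3))
    # does the painted face / empty bar show? colour at predicted upright-face points and over the old lying board
    for nm,q in [('face',(-.047,-.122,.075)),('facehi',(-.052,-.122,.11)),('facelo',(-.043,-.122,.04)),('board y=-.06',(-.058,-.062,.08)),('lying',(.035,-.122,.077))]:
        u=proj(p,T(q)).astype(int); print(nm,u,p['color'][u[1]-1:u[1]+2,u[0]-1:u[0]+2].reshape(-1,3).mean(0).round())
E
```

```text
local [ 0.1049 -0.1226  0.1817] [ 1.6 -0.3  0.5] 9.55
side square_plaque 0.91 loc [-0.298  0.215  0.014]
side square_plaque 0.9 loc [-0.053 -0.143  0.092]
side square_plaque 0.58 loc [ 0.284 -0.034  0.015]
side round_plaque 0.9 loc [0.003 0.109 0.052]
side narrow_plaque 0.61 loc [ 0.002 -0.005  0.059]
face [296 318] [141. 134. 123.]
facehi [292 303] [120. 103.  81.]
facelo [299 332] [50. 47. 42.]
board y=-.06 [295 293] [132. 118.  99.]
lying [341 320] [116.  84.  56.]
scene square_plaque 0.9 loc [-0.299  0.234  0.011]
scene square_plaque 0.84 loc [-0.049 -0.113  0.082]
scene square_plaque 0.6 loc [ 0.291 -0.013  0.014]
scene round_plaque 0.59 loc [0.004 0.132 0.053]
scene narrow_plaque 0.86 loc [0.005 0.007 0.053]
face [243 129] [159. 149. 139.]
facehi [243 115] [168. 150. 132.]
facelo [244 142] [81. 77. 72.]
board y=-.06 [263 144] [86. 59. 38.]
lying [206 146] [99. 76. 53.]
```

```bash
python3 -c "
from h import *
print(robot.hand_in())"
```

```text
the job is handed in; nothing more can be done
None
```

I tipped the wide square-cornered plaque up in its place and handed the job in. By the last camera readings it stands leaning on the backboard with its face out, the round-topped and narrow plaques had not moved, and the arm was clear; the hand-in returned no verdict.

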